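# Snib back a mortice night latch in the bench vise

## Robot

A 7-joint arm with a two-finger parallel gripper is mounted at the origin on the work surface. World frame = base frame: x ahead of the robot, y to its left, z up, the work surface at z = 0. Lengths are in m, angles in rad, forces in N, time in s.
With the tool pointing down it reaches from about 0.4 to 0.85 m from the base axis. Payload 4.5 kg.
Tool frame: the origin (TCP) lies midway between the tips of the shut fingers; the grasp point (between the pads) lies 19 mm behind it; z points along the fingers, y is the direction in which the jaws open and shut (so a half turn about z gives the same grasp; the last joint's range is limited). The gripper opens to 88 mm and grips with 3 to 60 N. Pads are 18 mm wide; open, the fingers measure 123 mm over their backs; the gripper's body (75 mm by 187 mm) begins 45 mm behind the grasp point.
Start: joints at [-1.22, 0.689, -0.195, 1.565, 0.157, 0.902, -0.215], TCP at [0.195, 0.594, 0.239] pointing down, gripper open.
Joint ranges: [-3.01, 3.01], [-0.46, 2.08], [-1.47, 1.51], [0.13, 2.56], [-1, 4.14], [0.04, 2.09], [-2.66, 2.66]. Speed limits (rad/s): [2.57, 2.57, 3.14, 3.14, 3.14, 3.14, 3.14].

## Interface

Orientations are given as a unit quaternion [x, y, z, w].
In Python, from plant import r gives the robot as it stands.
- The arm moves only by the tool play_rows, never from a script. Its argument "targets" is a list of rows, each a list of 6 numbers: the shift along the tool's x, y, z in m, then the turn, a rotation vector about the tool's x, y, z in rad. In form: [[tx, ty, tz, rx, ry, rz], ...]. A call has 1 to 5 rows; each row shifts and turns the pose as measured when the row begins, along the tool's axes as they then stand; what a row does not reach is not made up. A row lasts 1/12 s, in which the tool goes at most 41.7 mm and 7.16 degrees, less where a joint would pass 70% of its speed; a pose out of reach is approached as far as the arm can. A call is refused whole if a number of a shift passes 0.0417 or a number of a turn 0.125, either way. A call with a gripper value outside its range is refused whole. "hand" is the opening, from 0 (shut) to 1 (fully open), set as the call begins (left out, the last holds). The fingers move at their own pace and stop on an object; "squeeze" is the grip in N (left out, the last holds). Time passes only in rows, so rows that do not move let the fingers close. It gives the time, the measured TCP pose, the force and the opening at its end, in the units of the state.
- r.get_state(): the state, without advancing time (a new reading comes with each control period).
- r.snapshot(name): name is "scene" or "top" or "wrist"; returns the picture (480x640x3 uint8, blue, green, red); there is no depth.
- r.get_calibration(name): a dict with "intrinsics" (3x3 intrinsics, pixels), "R" (3x3) and "t" (3): a world point X has camera coordinates R X + t; the wrist camera has in their place "hand_eye" (4x4, takes a point from camera to tool coordinates, whose origin is the TCP and whose axes are the flange's). Camera axes: x right, y down, z forward; pixel columns grow to the right and rows downward; lengths in m; the calibration is good to about 2 mm. A picture is of the moment at which its call begins: read the wrist's pose just before it. get_calibration takes no time and is no camera call.
- r.finish_job(): hands the job in, once; it reports no verdict.
Trained networks look in the newest picture that a camera, given by its name, has taken for a name from the list of things; names that differ only in an ending like _2 or _b are one class to them, and where a whole thing is asked for, a point or a joint stands for the part that bears it (a point fixed in the world has none). Each returns a list of dicts, best first, with "confidence" (0 to 1); they miss things now and then, are a little off and sometimes report something else, mostly with a low value. They report only what shows in the picture. A call takes as long as a camera call.
- r.search_frame(query, camera): "bbox" ([left, top, right, bottom] in pixels, round what is visible of it).
- r.tip_of(query, camera): "uv" ([column, row] in pixels: a listed point, or the origin of a listed thing).
The state is a dict: "clock": time; "q": joint angles; "qd": joint speeds; "joint_torque": joint torques, N m; "tool_pos": TCP position; "eef_rot": TCP orientation; "contact_force": force on the tool from outside, world axes, zero at the start; "moment": the same for the moment, N m; "opening": opening from 0.0 (shut) to 1.0 (fully open).
Only numpy, scipy, OpenCV 4.12 (cv2) and the standard library are available. Lean on these libraries where they do the work, as an engineer would, in place of code of your own. Each camera call takes 0.05 s, during which the arm holds its last target. There are 200 camera calls.

## Task

The mortice night latch in the bench vise has to be set on hold-back before its cylinder is fitted. With your fingertips press the sprung latch bolt down flush into the faceplate, keep it down while you push the little snib beside it all the way along its slot, away from the bolt, then let go and move clear: the bolt must stay held in. Only press and push: do not pick up or move any of the loose things around the vise.

Things in the scene. Friction and masses are not known exactly. Their poses are not given: they have to be found in the camera images.
- lock: Mortice night latch clamped in a vise, its faceplate (flat steel strip 28 x 200 x 4 mm) level on top, 167 mm above the bench. Origin: centre of the faceplate's top face; y axis along the faceplate, from latch bolt towards snib; x across; z up. Fixed. The vise jaws end 30 mm below the faceplate; only bolt and snib stand higher than its top.
- latch_top (a point): Middle of the flat nose of the latch bolt, a brass block 34 mm long (lock frame y -27 to +7 mm) and 16 mm wide (x -8 to +8), bevelled on the -x side; the flat nose spans x -1 to +8 mm over the whole length. When out it stands 13 mm above the faceplate. The point sinks as the bolt is pressed.
- latch (a joint): How far the latch bolt is pressed down, m: 0 fully out, 0.013 flush with the faceplate, stop at 0.0145. A spring drives it out: 3 N at first, 7 N when flush. Once the snib has gone home the bolt stays in at about 0.0106, i.e. 2.4 mm proud.
- snib_top (a point): Centre of the top of the snib, a ridged steel thumb slide in a slot on the faceplate's centre line: 14 mm long (along y), 12 mm wide, 7.5 mm above the faceplate. Released, it spans y +10 to +24 mm in the lock frame, its near end 3 mm from the latch bolt.
- snib (a joint): How far the snib has been pushed along the lock's +y, away from the latch bolt, m: 0 released, 0.011 fully home at the end of its slot. Blocked after about 1 mm unless the bolt is pressed 11 mm or deeper; catches the bolt from about 2 mm of travel on. Pushing takes 1 to 4 N; it stays where left.
- oil_can: Bystander, loose: a small grey and white can, 52 mm across and 125 mm high, standing on the bench beside the vise. Origin at the centre of its underside.
- cylinder: Bystander, loose: a brass lock cylinder standing on its flange, 35 mm across, 38 mm high, beside the vise. Origin at the centre of its underside.
- screwdriver: Bystander, loose: a screwdriver 190 mm long with a black handle, lying on the bench beside the vise.

How it is judged:
On the way, in this order (a step that is already met when the one before it is completed fails the run):
1. the latch bolt is pressed down by the fingers (at least 11 mm) with the snib still released (value of joint latch above 0.011 m and value of joint snib below 0.004 m and contact force between the fingers and latch above 1 N), for 0.1 s.
2. the snib is pushed home while the bolt is down (value of joint each of snib, latch above 0.009 m), for 0.1 s.
At the end, for the whole second after the job is handed in: Nothing touches the lock; the snib is home (within 2 mm of the end of its 11 mm travel) and holds the latch bolt in (pressed at least 9 of its 13 mm); the loose things are within 20 mm of where they stood (all of step 2 and value of joint latch below 0.0125 m and distance of each of oil_can, cylinder, screwdriver from where it was at the start of the episode below 0.02 m).
It fails at once if the oil can is lifted or moved more than 20 mm (distance of oil_can from where it was at the start of the episode above 0.02 m).
It fails at once if the lock cylinder is lifted or moved more than 20 mm (distance of cylinder from where it was at the start of the episode above 0.02 m).
It fails at once if the screwdriver is lifted or moved more than 20 mm (distance of screwdriver from where it was at the start of the episode above 0.02 m).
It also fails if it takes over 35 s, if anything falls off the work surface, if the arm or the gripper's body presses on something with over 40 N, if the wrist force passes 120 N, or if a joint passes its speed limit or range.

## Working session

There is one attempt and no reset: what is moved stays moved. The work goes in short steps, Python scripts to look and compute and a tool call to move; the robot and the scene stay as the last step left them, time stands still between calls to the robot, and variables do not carry over. Pictures are saved under pics/ and viewed, on a budget of 10 in all, crops included, one or two more only if the job needs it, and the job is handed in when it is done.

Besides the shell and the picture viewer there is one more tool, called after "Request:" as name(argument=value, ...) on one line, values as JSON. play_rows: Moves the arm, as the interface text tells. Its arguments: {"type":"object","properties":{"targets":{"type":"array","items":{"type":"array","items":{"type":"number"}}},"hand":{"type":"number"},"squeeze":{"type":"number"}},"required":["targets"]}

```bash
mkdir -p pics
cat > h.py <<'E'
import numpy as np, cv2
from scipy.spatial.transform import Rotation as R
from plant import r
def ray(cam,uv,st=None):
    c=r.get_calibration(cam);K=np.array(c["intrinsics"])
    d=np.linalg.inv(K)@[uv[0],uv[1],1]
    if cam=="wrist":
        H=np.array(c["hand_eye"]);Rt=R.from_quat(st["eef_rot"]).as_matrix()
        return Rt@H[:3,3]+np.array(st["tool_pos"]), Rt@H[:3,:3]@d
    Rm=np.array(c["R"]);return -Rm.T@np.array(c["t"]),Rm.T@d
def atz(cam,uv,z,st=None):
    o,d=ray(cam,uv,st);return o+d*(z-o[2])/d[2]
def tri(a,b):
    A=[];y=[]
    M=np.zeros((3,3));v=np.zeros(3)
    for o,d in (a,b):
        d=d/np.linalg.norm(d);P=np.eye(3)-np.outer(d,d);M+=P;v+=P@o
    return np.linalg.solve(M,v)
E
python3 - <<'E'
from h import *
st=r.get_state();print(st["clock"],st["tool_pos"],st["eef_rot"],st["contact_force"])
ims=[]
for c in("scene","top"):
    im=r.snapshot(c);cv2.imwrite(f"pics/{c}0.png",im)
    for q in("latch_top","snib_top","lock","oil_can","cylinder","screwdriver"):
        t=r.tip_of(q,c)[:2]
        print(c,q,[(np.round(x["uv"]),round(x["confidence"],2),np.round(atz(c,x["uv"],{"latch_top":.18,"snib_top":.1745,"lock":.167}.get(q,0)),3)) for x in t])
print(r.get_calibration("wrist")["hand_eye"], r.get_state()["clock"])
E
```

```text
0.0 [0.19455467 0.59327293 0.23792232] [ 1.57671843e-01  9.87491129e-01 -9.25691551e-04 -6.09543732e-05] [-0.34327758  0.54180694 -0.31384267]
scene latch_top [(array([337., 200.]), 0.59, array([0.535, 0.068, 0.18 ]))]
scene snib_top [(array([348., 214.]), 0.59, array([0.549, 0.096, 0.174]))]
scene lock [(array([342., 206.]), 0.59, array([0.534, 0.077, 0.167]))]
scene oil_can [(array([288., 222.]), 0.95, array([ 0.5  , -0.054,  0.   ]))]
scene cylinder [(array([391., 323.]), 0.63, array([0.617, 0.224, 0.   ]))]
scene screwdriver []
top latch_top [(array([300., 245.]), 0.45, array([0.537, 0.071, 0.18 ]))]
top snib_top [(array([238., 213.]), 0.73, array([0.6  , 0.188, 0.174])), (array([291., 242.]), 0.43, array([0.542, 0.089, 0.174]))]
top lock [(array([295., 241.]), 0.73, array([0.545, 0.081, 0.167]))]
top oil_can [(array([358., 259.]), 0.96, array([ 0.509, -0.049,  0.   ])), (array([291., 239.]), 0.45, array([0.558, 0.101, 0.   ]))]
top cylinder [(array([237., 215.]), 0.67, array([0.616, 0.223, 0.   ]))]
top screwdriver [(array([384., 300.]), 0.61, array([ 0.415, -0.103,  0.   ]))]
[[-3.40218669e-04 -9.59245862e-01 -2.82572575e-01  7.21807089e-02]
 [ 9.99999692e-01 -1.26410276e-04 -7.74880685e-04 -9.97446071e-04]
 [ 7.07581014e-04 -2.82572751e-01  9.59245610e-01 -1.45192138e-01]
 [ 0.00000000e+00  0.00000000e+00  0.00000000e+00  1.00000000e+00]] 0.7
```

View pics/scene0.png

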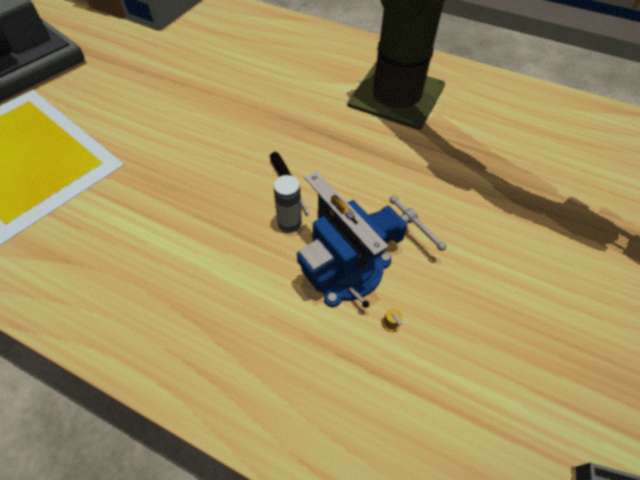

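View pics/top0.png

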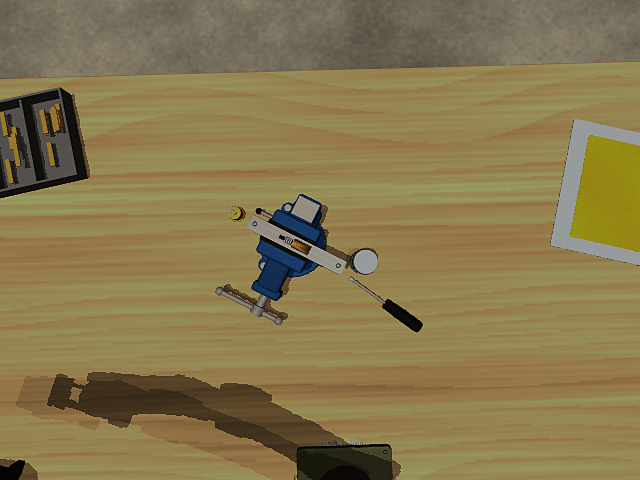

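The scene camera shows the lock on the vise at about (342,206), with the oil can at (288,205), the cylinder at (392,319) and the screwdriver behind the can. In the top view the faceplate runs from (248,224) to (343,268), the bolt is near (300,245) and the snib near (288,240). That puts lock +y at about 65° world yaw. I'll move to a hover above it.

Request:
play_rows(targets=[[-0.03, -0.023, -0.012, 0, 0, 0], [-0.033, -0.0255, -0.012, 0, 0, 0], [-0.033, -0.0255, -0.006, 0, 0, 0], [-0.033, -0.0255, 0, 0, 0, 0], [-0.033, -0.0255, 0, 0, 0, 0]], hand=0)

```text
clock: 1.12
tool_pos: [0.3041, 0.4305, 0.2679]
eef_rot: [0.148, 0.989, 0.004, -0.003]
contact_force: [1.1, -0.4, 0.2]
opening: 0.647
```

Request:
play_rows(targets=[[-0.033, -0.0255, 0, 0, 0, 0], [-0.033, -0.0255, 0, 0, 0, 0], [-0.033, -0.0255, 0, 0, 0, 0], [-0.033, -0.0255, 0, 0, 0, 0], [-0.033, -0.0255, 0, 0, 0, 0]])

```text
clock: 1.53
tool_pos: [0.4242, 0.2596, 0.2673]
eef_rot: [0.147, 0.989, 0.006, -0.002]
contact_force: [1.2, 0.4, -0.7]
opening: 0.268
```

Request:
play_rows(targets=[[-0.03, -0.0255, 0, 0, 0, 0.03], [-0.03, -0.0255, 0, 0, 0, 0.03], [-0.03, -0.0255, 0, 0, 0, 0.03], [-0.03, -0.0255, 0, 0, 0, 0.03], [-0.03, -0.025, 0, 0, 0, 0.02]])

```text
clock: 1.95
tool_pos: [0.5259, 0.0794, 0.2664]
eef_rot: [0.219, 0.976, 0.007, -0.0]
contact_force: [1.1, 0.4, -1.0]
opening: 0.007
```

Request:
play_rows(targets=[[-0.014, -0.01, 0, 0, 0, 0], [0, 0, 0, 0, 0, 0]])

```text
clock: 2.12
tool_pos: [0.5382, 0.0525, 0.2661]
eef_rot: [0.227, 0.974, 0.005, 0.002]
contact_force: [0.6, 0.9, 0.7]
opening: 0.006
```

```bash
cat > look.py <<'E'
import sys
from h import *
n=sys.argv[1]
st=r.get_state();print(st["clock"],np.round(st["tool_pos"],4),np.round(st["eef_rot"],4),np.round(st["contact_force"],1),st["opening"])
im=r.snapshot("wrist");cv2.imwrite(f"pics/{n}.png",im)
for q,z in("latch_top",.18),("snib_top",.1745),("lock",.167):
    print(q,[(np.round(x["uv"],1),round(x["confidence"],2),np.round(atz("wrist",x["uv"],z,st),4)) for x in r.tip_of(q,"wrist")[:2]])
E
python3 look.py w1
```

```text
2.1167 [0.5382 0.0525 0.2661] [0.2268 0.9739 0.0046 0.0017] [0.6 0.9 0.7] 0.0059941194278870956
latch_top [(array([347. , 226.6]), 0.66, array([0.535 , 0.0726, 0.18  ]))]
snib_top [(array([384.4, 222.5]), 0.97, array([0.5442, 0.0936, 0.1745]))]
lock [(array([361.1, 220.6]), 0.87, array([0.5389, 0.0815, 0.167 ]))]
```

View pics/w1.png

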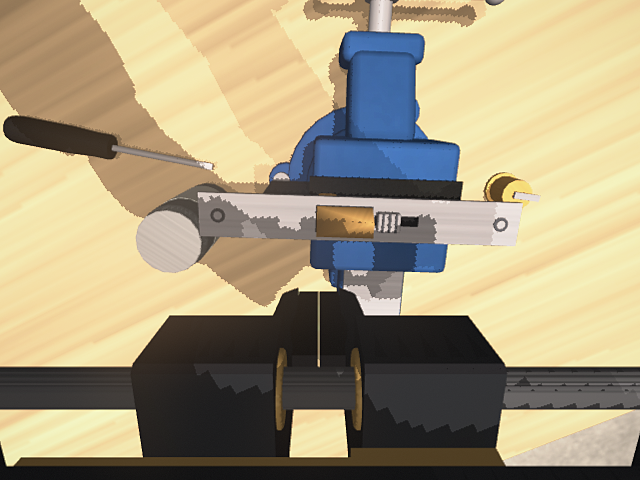

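The wrist view shows the faceplate from (199,213) to (520,224), the bolt at columns 317–373, the snib at 376–400, and the shut fingertips near (320,290). Next I'll get the lock frame and the fingertip footprint from these pixels.

Run:
```python
from h import *
st=dict(tool_pos=[0.5382,0.0525,0.2661],eef_rot=[.2268,.9739,.0046,.0017])
P=[atz("wrist",u,.167,st)[:2] for u in((199,193),(200,234),(521,203),(518,246))]
c=np.mean(P,0);y=(P[2]+P[3]-P[0]-P[1])/2;L=np.linalg.norm(y);y/=L;x=np.array([y[1],-y[0]])
print("centre",c,"len",L,"yaw",np.degrees(np.arctan2(y[1],y[0])))
for n,u,z in("bolt L",(317,220),.18),("bolt R",(373,222),.18),("snib L",(377,222),.1745),("snib R",(400,222),.1745),("latch",(347,226.6),.18),("snib",(384.4,222.5),.1745):
    d=atz("wrist",u,z,st)[:2]-c;print(n,"x %.4f y %.4f"%(d@x,d@y))
Rt=R.from_quat(st["eef_rot"]).as_matrix();print("tool x,y,z\n",Rt.T.round(3), "toolyaw",np.degrees(np.arctan2(Rt[1,1],Rt[0,1])))
d=np.array(st["tool_pos"])[:2]-c;print("tcp in lock",d@x,d@y)
C=r.get_calibration("wrist");H=np.linalg.inv(np.array(C["hand_eye"]));K=np.array(C["intrinsics"])
for p in((0,0,0),(-.009,0,0),(.009,0,0),(-.009,.01,0),(.009,.01,0),(-.009,-.01,0),(-.009,.01,-.02),(.009,.01,-.02)):
    q=K@(H@[*p,1])[:3];print(p,np.round(q[:2]/q[2]))
```

```text
centre [0.53806824 0.08161545] len 0.19808600158768075 yaw 61.61125277821082
bolt L x -0.0018 y -0.0272
bolt R x -0.0018 y 0.0057
snib L x -0.0005 y 0.0089
snib R x -0.0010 y 0.0228
latch x 0.0016 y -0.0094
snib x -0.0004 y 0.0134
tool x,y,z
 [[-0.897  0.442 -0.001]
 [ 0.442  0.897  0.01 ]
 [ 0.005  0.008 -1.   ]] toolyaw 63.781772189418035
tcp in lock 0.013958899660803865 -0.02555143174384895
(0, 0, 0) [321. 311.]
(-0.009, 0, 0) [321. 332.]
(0.009, 0, 0) [321. 290.]
(-0.009, 0.01, 0) [346. 332.]
(0.009, 0.01, 0) [347. 290.]
(-0.009, -0.01, 0) [296. 332.]
(-0.009, 0.01, -0.02) [350. 360.]
(0.009, 0.01, -0.02) [351. 314.]
```

```bash
python3 -c "
import cv2
im=cv2.imread('pics/w1.png');cv2.imwrite('pics/w1c.png',cv2.resize(im[180:380,240:440],None,fx=3,fy=3,interpolation=2))"
```

```text
(no output)
```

View pics/w1c.png

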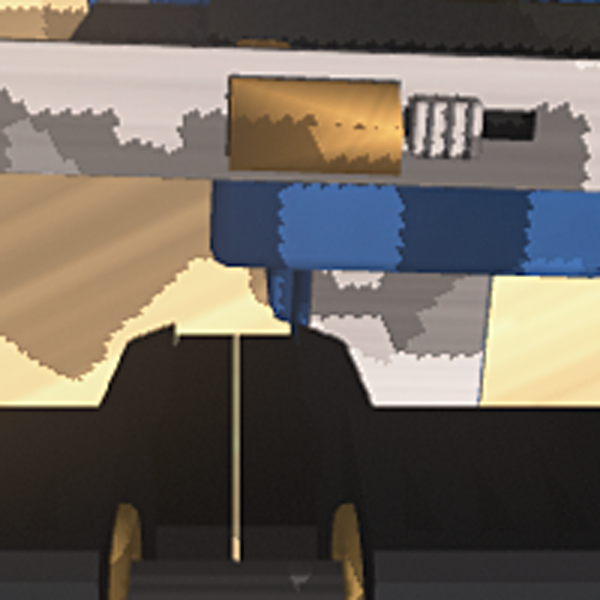

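The fingertips are about 17 × 18 mm, tapering wider above. The measured faceplate length is 198 mm against 200 mm, and the bolt and snib positions agree with the spec to about 1.2 mm. I'll move above the bolt at y ≈ −4 and come down to just above its nose.

Request:
play_rows(targets=[[0.0112, 0.0208, 0.0, 0, 0, 0.038], [0, 0, 0.03, 0, 0, 0], [0, 0, 0.03, 0, 0, 0], [0, 0, 0.008, 0, 0, 0], [0, 0, 0, 0, 0, 0]])

```text
clock: 2.73
tool_pos: [0.5323, 0.0989, 0.1994]
eef_rot: [0.232, 0.973, 0.011, 0.001]
contact_force: [-0.2, -0.3, -0.4]
opening: 0.006
```

```bash
cat > w.py <<'E'
from h import *
st=r.get_state();p=np.array(st["tool_pos"]);Rt=R.from_quat(st["eef_rot"]).as_matrix()
y=np.array([.4757,.8797]);x=np.array([y[1],-y[0]]);c=np.array([.53807,.08162])-.0012*y
d=p[:2]-c;print(st["clock"],"lock x %.4f y %.4f z %.4f"%(d@x,d@y,p[2]-.167),"toolyaw",np.degrees(np.arctan2(Rt[1,1],Rt[0,1])).round(1),"toolz",Rt[:,2].round(3),"F lock xyz",np.round([st["contact_force"][:2]@x,st["contact_force"][:2]@y,st["contact_force"][2]],1))
E
python3 w.py; python3 look.py w2
```

```text
2.7333 lock x -0.0133 y 0.0136 z 0.0324 toolyaw 63.2 toolz [ 0.007  0.02  -1.   ] F lock xyz [ 0.  -0.4 -0.4]
2.7333 [0.5323 0.0989 0.1994] [0.2317 0.9727 0.0106 0.0011] [-0.2 -0.3 -0.4] 0.006158647496583161
latch_top [(array([271.6, 321.8]), 0.71, array([0.5356, 0.0731, 0.18  ]))]
snib_top [(array([326.4, 312.2]), 0.41, array([0.5452, 0.096 , 0.1745]))]
lock [(array([148. , 254.5]), 0.74, array([0.4853, 0.0352, 0.167 ])), (array([290.2, 305.9]), 0.69, array([0.5377, 0.0807, 0.167 ]))]
```

View pics/w2.png

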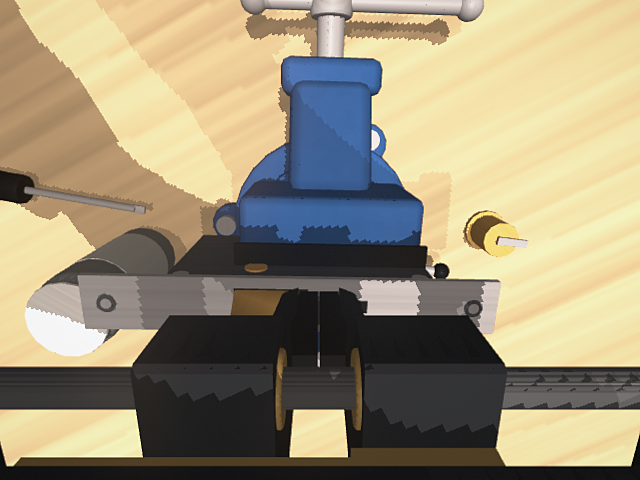

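The tool is off to the +y side: the arm was still settling when I took the previous pose. I'll check the settled pose now.

```bash
python3 w.py
python3 - <<'E'
from h import *
r.snapshot("wrist")
E
python3 w.py
```

```text
2.9333 lock x -0.0104 y 0.0134 z 0.0349 toolyaw 63.0 toolz [ 0.013  0.02  -1.   ] F lock xyz [0.3 0.1 0.5]
2.9833 lock x -0.0100 y 0.0132 z 0.0350 toolyaw 63.0 toolz [ 0.013  0.02  -1.   ] F lock xyz [-0.1  0.4  0.7]
```

Request:
play_rows(targets=[[-0.0116, -0.0175, 0, 0.0237, 0.0025, 0.025], [0, 0, 0, 0, 0, 0], [0, 0, 0, 0, 0, 0], [0, 0, 0, 0, 0, 0]])

```text
clock: 3.32
tool_pos: [0.5396, 0.0756, 0.2054]
eef_rot: [0.247, 0.969, 0.002, 0.003]
contact_force: [0.3, -0.5, 0.2]
opening: 0.006
```

```bash
python3 w.py
```

```text
3.3167 lock x 0.0042 y -0.0033 z 0.0384 toolyaw 61.4 toolz [ 0.007  0.002 -1.   ] F lock xyz [ 0.5 -0.3  0.2]
```

Request:
play_rows(targets=[[0.001, -0.0005, 0.012, 0.0034, 0.006, 0], [0, 0, 0.01, 0, 0, 0], [0, 0, 0, 0, 0, 0], [0, 0, 0, 0, 0, 0]])

```text
clock: 3.65
tool_pos: [0.5385, 0.0774, 0.1819]
eef_rot: [0.246, 0.969, 0.002, -0.0]
contact_force: [-0.2, 0.3, -0.2]
opening: 0.003
```

```bash
python3 w.py
```

```text
3.65 lock x 0.0023 y -0.0023 z 0.0149 toolyaw 61.5 toolz [ 0.001  0.004 -1.   ] F lock xyz [-0.3  0.2 -0.2]
```

Request:
play_rows(targets=[[0, -0.002, 0.004, 0, 0, 0], [0, 0, 0.003, 0, 0, 0], [0, 0, 0, 0, 0, 0]])

```text
clock: 3.9
tool_pos: [0.5379, 0.0765, 0.1743]
eef_rot: [0.245, 0.969, 0.002, 0.0]
contact_force: [-1.1, -0.9, 3.1]
opening: 0.003
```

```bash
python3 w.py
```

```text
3.9 lock x 0.0022 y -0.0034 z 0.0073 toolyaw 61.6 toolz [ 0.002  0.005 -1.   ] F lock xyz [-0.6 -1.3  3.1]
```

Request:
play_rows(targets=[[0, 0, 0.003, 0, 0, 0], [0, 0, 0.003, 0, 0, 0], [0, 0, 0.0005, 0, 0, 0]])

```text
clock: 4.15
tool_pos: [0.5379, 0.0765, 0.1682]
eef_rot: [0.246, 0.969, 0.002, 0.001]
contact_force: [-1.4, 0.1, 5.3]
opening: 0.005
```

```bash
python3 w.py
```

```text
4.15 lock x 0.0023 y -0.0034 z 0.0012 toolyaw 61.6 toolz [ 0.002  0.005 -1.   ] F lock xyz [-1.3 -0.6  5.3]
```

Request:
play_rows(targets=[[0, 0, 0.001, 0, 0, 0], [0, 0, 0.0005, 0, 0, 0], [0, 0, 0.0003, 0, 0, 0]])

```text
clock: 4.4
tool_pos: [0.5379, 0.0765, 0.167]
eef_rot: [0.246, 0.969, 0.002, 0.001]
contact_force: [-1.8, 0.4, 7.9]
opening: 0.004
```

```bash
python3 w.py
```

```text
4.4 lock x 0.0023 y -0.0034 z 0.0000 toolyaw 61.6 toolz [ 0.003  0.004 -1.   ] F lock xyz [-1.7 -0.5  7.9]
```

The bolt is flush at z ≈ 0 with 7.9 N, and the snib has not been touched. Now I'll slide +y to push it.

Request:
play_rows(targets=[[0, 0.002, -0.0004, 0, 0, 0], [0, 0.003, 0.0001, 0, 0, 0], [0, 0.003, 0.0001, 0, 0, 0]])

```text
clock: 4.65
tool_pos: [0.5389, 0.0781, 0.1673]
eef_rot: [0.247, 0.969, -0.002, -0.001]
contact_force: [-2.9, -4.9, 7.3]
opening: 0.004
```

```bash
python3 w.py
```

```text
4.65 lock x 0.0024 y -0.0015 z 0.0003 toolyaw 61.4 toolz [-0.004 -0.004 -1.   ] F lock xyz [-0.2 -5.7  7.3]
```

Request:
play_rows(targets=[[0, 0.004, 0.0002, 0, 0, 0], [0, 0.004, 0.0002, 0, 0, 0], [0, 0.004, 0.0002, 0, 0, 0]])

```text
clock: 4.9
tool_pos: [0.5395, 0.0792, 0.1671]
eef_rot: [0.25, 0.968, -0.01, -0.005]
contact_force: [-5.1, -6.3, 12.2]
opening: 0.001
```

```bash
python3 w.py
```

```text
4.9 lock x 0.0024 y -0.0003 z 0.0001 toolyaw 61.0 toolz [-0.015 -0.018 -1.   ] F lock xyz [-1.5 -8.  12.2]
```

The tip is dragging: friction is high at 12 N down and the tool is tilting. I'll ease up about 1 mm, straighten it and push harder.

Request:
play_rows(targets=[[0, 0.004, -0.0015, -0.023, -0.004, 0], [0, 0.007, -0.0004, -0.01, 0, 0], [0, 0.007, 0, -0.01, 0, 0]])

```text
clock: 5.15
tool_pos: [0.5438, 0.087, 0.1685]
eef_rot: [0.253, 0.967, 0.003, -0.001]
contact_force: [-2.6, -3.2, 4.7]
opening: 0.003
```

```bash
python3 w.py
```

```text
5.15 lock x 0.0025 y 0.0087 z 0.0015 toolyaw 60.7 toolz [-0.001  0.007 -1.   ] F lock xyz [-0.8 -4.   4.7]
```

Request:
play_rows(targets=[[0, 0.005, 0.0005, 0, 0, 0.01], [0, 0.005, 0.0005, -0.01, 0, 0], [0, 0.005, 0.0002, -0.01, 0, 0]])

```text
clock: 5.4
tool_pos: [0.5442, 0.0875, 0.1674]
eef_rot: [0.262, 0.965, 0.002, -0.004]
contact_force: [-6.0, -7.3, 14.0]
opening: 0.005
```

```bash
python3 w.py
```

```text
5.4 lock x 0.0026 y 0.0093 z 0.0004 toolyaw 59.7 toolz [-0.007  0.006 -1.   ] F lock xyz [-1.8 -9.3 14. ]
```

Request:
play_rows(targets=[[0, 0.005, -0.0015, 0, 0, -0.02], [0, 0.008, -0.0005, -0.01, 0, -0.01], [0, 0.008, 0, -0.01, 0, 0]])

```text
clock: 5.65
tool_pos: [0.5443, 0.0877, 0.1677]
eef_rot: [0.252, 0.968, -0.004, -0.01]
contact_force: [-8.8, -12.4, 18.9]
opening: 0.005
```

```bash
python3 w.py
```

```text
5.65 lock x 0.0026 y 0.0095 z 0.0007 toolyaw 60.8 toolz [-0.022 -0.003 -1.   ] F lock xyz [ -1.8 -15.1  18.9]
```

There is a hard stop at 15 N, 11 mm past first snib contact, so the snib is home. I'll back off slightly, lift, and look.

Request:
play_rows(targets=[[0, -0.003, -0.003, 0, 0, 0], [0, -0.001, -0.008, 0, 0, 0], [0, 0, -0.03, 0, 0, 0], [0, 0, -0.03, 0, 0, 0], [0.025, -0.02, -0.02, 0, 0, 0]])

```text
clock: 6.07
tool_pos: [0.5139, 0.0776, 0.2584]
eef_rot: [0.253, 0.967, -0.006, -0.013]
contact_force: [0.5, 0.7, 0.3]
opening: 0.004
```

Request:
play_rows(targets=[[-0.03, -0.02, 0, 0, 0, 0], [-0.03, -0.01, 0, 0, 0, 0], [0, 0, 0, 0, 0, 0], [0, 0, 0, 0, 0, 0], [0, 0, 0, 0, 0, 0]])

```text
clock: 6.48
tool_pos: [0.5455, 0.023, 0.2627]
eef_rot: [0.25, 0.968, -0.005, -0.014]
contact_force: [-0.2, 0.5, 0.8]
opening: 0.006
```

```bash
python3 w.py; python3 look.py w3; python3 -c "
import cv2
im=cv2.imread('pics/w3.png');cv2.imwrite('pics/w3c.png',cv2.resize(im[80:380,140:540],None,fx=2,fy=2,interpolation=2))"
```

```text
6.4833 lock x 0.0344 y -0.0468 z 0.0957 toolyaw 61.1 toolz [-0.029 -0.003 -1.   ] F lock xyz [-0.4  0.3  0.8]
6.4833 [0.5455 0.023  0.2627] [ 0.2498  0.9682 -0.0053 -0.0137] [-0.2  0.5  0.8] 0.006459111966508844
latch_top [(array([387.8, 194.7]), 0.66, array([0.5342, 0.0714, 0.18  ]))]
snib_top [(array([448.5, 191.3]), 0.88, array([0.5504, 0.1032, 0.1745]))]
lock [(array([398.9, 191.5]), 0.61, array([0.5384, 0.0788, 0.167 ]))]
```

View pics/w3c.png

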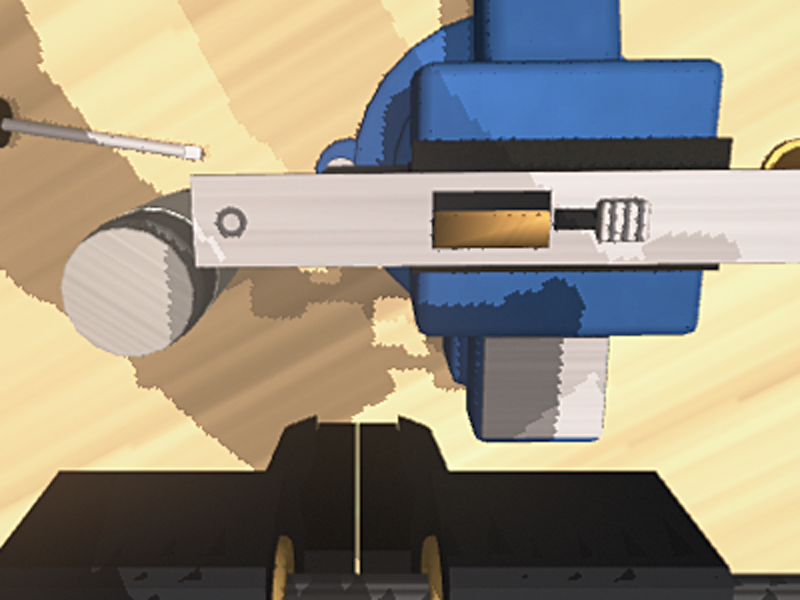

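The bolt sits recessed at crop pixels (432–550, 210–247). The snib is at (597–650, 220), the empty slot is now on the bolt side, and no slot is left beyond the snib. The can and screwdriver look untouched, and the tool is about 95 mm clear, so I'll hand in.

Run:
```python
from h import *
r.snapshot("top")
for q in("oil_can","cylinder","screwdriver"):print(q,[(np.round(x["uv"]),round(x["confidence"],2)) for x in r.tip_of(q,"top")[:1]])
print(r.finish_job())
```

```text
oil_can []
cylinder [(array([238., 213.]), 0.66)]
screwdriver []
the job is handed in; nothing more can be done
None
```

I pressed the latch bolt flush with the shut fingertips and slid along it in +y until the snib hit the end of its slot. Then I backed off, lifted clear and handed the job in at about 7 s. No verdict was reported.

**Bolt and snib**
- **Bolt pressed:** the fingertips reached faceplate height at 7.9 N, before any contact with the snib.
- **Snib pushed:** it stopped hard at about 15 N, roughly 11 mm past the estimated first contact.
- **After letting go:** the last wrist picture shows the bolt held in and the snib at the far end with no slot left beyond it. The visible gap to the bolt scaled to about 12.4 mm where 14 mm was expected, which I put down to the raised snib hiding part of the slot.
- **Clearance:** the tool was about 95 mm above the faceplate and the force reading was near zero.

**Loose things**
- **Cylinder:** the final top view found it within 2 pixels of where it started.
- **Oil can and screwdriver:** the final top-view check found neither. They looked untouched in the last wrist picture, and I felt no contact away from the lock, but I have no measured position for either.

**What went less smoothly**
- **Positioning:** the first approach was about 20 mm off because the arm was still settling. I corrected it before touching anything.
- **Pushing:** the first push stuck on friction, with the tool tilting, until I eased the downward force.

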